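Bring the empty bowl round to the packing front and fill it

TASK

Turn the turntable by its rim (a push post stands on it) until the empty round bowl faces the front, and on past the spring catch until the table is fully home against the stop, pushing gently (never above 25 N), and let go so that it stays home by itself. Then take the long-stemmed mushroom from the trimming board and lay it gently in that bowl. Leave the short mushroom, the bottle and the square punnet as they are.

Things in the scene. Friction and masses are not known exactly. Their poses are not given: they have to be found in the camera images.
- stand: Fixed dark steel base of the turntable, 260 mm across. Origin on the turntable's axis, on the work surface; z up; its own -x axis points to the front (toward the robot within 15 degrees). At its back a ring with two rigid stops, one for each end of the swing, nominally 1.05 rad either way. The ring is clamped by hand, up to 0.12 rad off either way: where home lies must be felt.
- turntable: White disc 300 mm across, 14 mm thick, top 42 mm above the work surface, turning about the stand's axis. Origin on the axis, at the disc's underside; z up. Same yaw as the stand is mid-swing. Stops where it is left (friction about 1 N at the post). Containers stand 85 mm from the axis, at own x -42.5, y +73.6 or -73.6 mm. Turning it counterclockwise from above brings the +y one to the front.
- front (a point): Point on the stand's frame at the disc's front, 85 mm from the axis, 42 mm up: the bowl's underside centre comes here within 15 mm when home. Each stop has a sprung ball catch: it begins to resist about 10 mm (at the post) before home, passing it takes about 10 N at the post; some 3 mm before the stop it gives way and springs the table against the rigid stop and keeps it there.
- push_post (a point): Top centre of the upright steel push post on the turntable's rim, at the turntable's own -x: 16 mm thick, 55 mm tall above the disc, 135 mm from the axis; it turns with the table. A force of 15 N or more on it is reached only against the stop. The 25 N limit is the force between robot and turntable.
- bowl: Empty round white bowl, 100 mm across at the rim, 32 mm high, wall 4 mm, floor 4 mm, inside about 80 mm across at the floor; loose on one of the two places of the turntable (either one). Origin at the centre of its underside, z up.
- punnet: Square white punnet of small mushrooms, 85 x 85 x 32 mm with caps to about 36 mm, on the other place. Origin at the centre of its underside.
- mushroom: The long-stemmed mushroom, standing on its brown cap with the stem straight up, on the trimming board (12 mm thick). 70 mm tall: cap 52 mm across and 20 mm high, stem 18 mm thick and 50 mm long. 40 g. Origin at the centre of the underside (the flat of the cap); z along the stem.
- short_mushroom: A wider mushroom with a short stem standing beside it on the board: cap 60 mm across, 34 mm tall in all. Not wanted. Origin at the centre of its underside.
- bottle: White capped bottle 68 mm across, 170 mm tall, standing to the left of the turntable. Origin at the centre of its underside.
Mind the look-alikes: they are no part of the job. What is shaped like the mushroom but yellow is not meant. What is shaped like the bowl but turquoise is not meant.

How it is judged (in metres and radians):
On the way, in this order (a step that is already met when the one before it is completed fails the run):
1. the bowl faces the front, the turntable is home against its stop behind the catch, still, and let go of (x of bowl in the frame of stand below -0.065 m and y of bowl in the frame of stand between -0.03 and 0.03 m and contact force between turntable and stand above 5 N and angular speed of turntable below 0.05 rad/s and contact force between each of the fingers, the arm and turntable below 0.1 N), for 0.3 s.
2. the long-stemmed mushroom lies in the bowl (horizontal distance between mushroom and bowl below 0.05 m and z of mushroom in the frame of bowl below 0.045 m and contact force between mushroom and bowl above 0.1 N), for 0.2 s.
At the end, for the whole second after the job is handed in: The bowl stands level at the front (within 30 mm sideways), the turntable is home against its stop, held by its catch (over 5 N between turntable and stand), and the long-stemmed mushroom rests in the bowl (origin within 50 mm of its axis, under 45 mm above its underside); all at rest (all of step 2 and x of bowl in the frame of stand below -0.065 m and y of bowl in the frame of stand between -0.03 and 0.03 m and contact force between turntable and stand above 5 N and angle between bowl's own z axis and vertical below 0.1 rad and linear speed of mushroom below 0.02 m/s and angular speed of turntable below 0.05 rad/s); the robot touches nothing.
It fails at once if the turntable is pushed with more than 25 N (contact force between any of the fingers, the arm and turntable above 25 N).
It fails at once if the mushroom is dropped or thrown (faster than 0.8 m/s out of the fingers) (linear speed of mushroom above 0.8 m/s and contact force between the fingers and mushroom below 0.05 N).
It fails at once if the short mushroom or the bottle is moved by more than 30 mm (distance of any of short_mushroom, bottle from where it was at the start of the episode above 0.03 m).
It fails at once if the punnet is moved from its place on the turntable (horizontal distance between punnet and turntable above 0.115 m or horizontal distance between punnet and turntable below 0.055 m).
It fails at once if the bowl or the punnet is tipped (angle between any of bowl, punnet's own z axis and vertical above 0.5 rad).
It also fails if it takes over 72 s, if anything falls off the work surface, if the arm or the gripper's body presses on something with over 40 N, if the wrist force passes 120 N, or if a joint passes its speed limit or range.

ROBOT

A 6-joint arm with a two-finger parallel gripper is mounted at the origin on the work surface. World frame = base frame: x ahead of the robot, y to its left, z up, the work surface at z = 0. Lengths are in mm, angles in rad, forces in N, time in s.
With the tool pointing down it reaches from about 350 to 850 mm from the base axis. Payload 8.1 kg.
Tool frame: the origin (TCP) lies between the finger pads; the fingertips stand 19 mm ahead of it and the grasp point (between the pads) is the TCP; z points along the fingers, x is the direction in which the jaws open and shut, and the axes are right-handed (so a half turn about z gives the same grasp; the last joint's range is limited). The gripper opens to 93 mm and grips with 3 to 60 N. Pads are 15 mm wide; open, the fingers measure 128 mm over their backs; the gripper's body (75 mm by 188 mm) begins 65 mm behind the grasp point.
Start: joints at [-1.381, 0.13, 1.488, -0, 1.523, -0.085], TCP at [162.833, -577.487, 237.635] pointing down, gripper open.
Joint ranges: [-2.96, 2.96], [-0.89, 2.26], [0.02, 2.5], [-1.34, 4.48], [0, 2.73], [-2.66, 2.66]. Speed limits (rad/s): [2.39, 2.39, 2.79, 3.14, 3.14, 3.14].

INTERFACE

Orientations are given as a rotation vector (axis times angle).
In Python, from station import r gives the robot as it stands.
- The arm moves only by the tool carry_out, never from a script. Its arguments are lists of equal length, an entry for each row: "slide": the shift along the world's x, y, z in cm, a list of three; "dr": the turn, a rotation vector about the world's x, y, z in degrees, a list of three. A call has exactly 5 rows; each row shifts and turns the commanded pose from where the row before left it; what a row does not reach is not made up. A row lasts 1/12 s, in which the tool goes at most 41.7 mm and 7.16 degrees, less where a joint would pass 70% of its speed; a pose out of reach is approached as far as the arm can. A call is refused whole if a number of a shift passes 4.17 or a number of a turn 7.16, either way. A call with a gripper value outside its range is refused whole. "fingers" is the finger opening in cm, from 0 to 9.3, set as the call begins (left out, the last holds). The fingers move at their own pace and stop on an object; "force" is the grip in N (left out, the last holds). Time passes only in rows, so rows that do not move let the fingers close, or fill a call up. It gives the time, the measured TCP pose, the force and the opening at its end, in the units of the state.
- r.state(): the state, without advancing time (a new reading comes with each control period).
- r.grab_frame(name): name is "scene" or "top" or "wrist"; returns a dict with "pixels" (480x640x3 uint8, red, green, blue), "camera_matrix" (3x3 intrinsics, pixels), "extrinsics" (4x4, takes a point from camera to world coordinates). Camera axes: x right, y down, z forward; pixel columns grow to the right and rows downward; lengths in mm; the calibration is good to about 2 mm. The wrist camera is an equidistant fisheye: a pixel r from the principal point sees the ray r / f radians off the axis. A picture is of the moment at which its call begins. There is no depth.
- r.finish_job(): hands the job in, once; it reports no verdict.
Trained networks look in the newest picture that a camera, given by its name, has taken for a name from the list of things; names that differ only in an ending like _2 or _b are one class to them, and where a whole thing is asked for, a point or a joint stands for the part that bears it (a point fixed in the world has none). Each returns a list of dicts, best first, with "conf" (0 to 1); they miss things now and then, are a little off and sometimes report something else, mostly with a low value. They report only what shows in the picture. A call takes as long as a camera call. They do not tell look-alikes from the thing itself.
- r.regions_of(camera, query): "mask" (480x640 bool, what is visible of it) and "location" ([column, row] in pixels, amid what is visible of it).
The state is a dict: "t": time; "qpos": joint angles; "joint_vel": joint speeds; "joint_torque": joint torques, N m; "tcp_pos": TCP position; "eef_rot": TCP orientation; "ft_force": force on the tool from outside, world axes, zero at the start; "wrist_torque": the same for the moment, N m; "gripper_width": finger opening in mm.
Only numpy, scipy, OpenCV 4.12 (cv2) and the standard library are available. Lean on these libraries where they do the work, as an engineer would, in place of code of your own. Each camera call takes 0.05 s, during which the arm holds its last target. There are 200 camera calls.

## Working session

There is one attempt and no reset: what is moved stays moved. The work goes in short steps, Python scripts to look and compute and a tool call to move; the robot and the scene stay as the last step left them, time stands still between calls to the robot, and variables do not carry over. Pictures are saved under pics/ and viewed, about 8 in all and at most 12, crops included, and the job is handed in when it is done.

Besides the shell and the picture viewer there is one more tool, called after ">>>" as name(argument=value, ...) on one line, values as JSON. carry_out: Moves the arm, as the interface text tells. Its arguments: {"type":"object","properties":{"slide":{"type":"array","items":{"type":"array","items":{"type":"number"}}},"dr":{"type":"array","items":{"type":"array","items":{"type":"number"}}},"fingers":{"type":"number"},"force":{"type":"number"}},"required":["slide","dr"]}

```bash
mkdir -p pics; ls; cat > h.py <<'E'
import numpy as np, cv2
from station import r
def ray(f,uv,fish=False):
    K=f["camera_matrix"];T=f["extrinsics"]
    x=(uv[0]-K[0,2])/K[0,0];y=(uv[1]-K[1,2])/K[1,1]
    if fish:
        th=np.hypot(x,y);s=np.sin(th)/max(th,1e-9);d=np.array([x*s,y*s,np.cos(th)])
    else: d=np.array([x,y,1.])
    return T[:3,3],T[:3,:3]@d
def onz(f,uv,z,fish=False):
    o,d=ray(f,uv,fish);return o+d*(z-o[2])/d[2]
def save(f,n): cv2.imwrite(f"pics/{n}.png",f["pixels"][:,:,::-1])
E
python3 - <<'E'
from h import *
print(r.state())
Z=dict(push_post=97,bowl=60,punnet=60,mushroom=45,short_mushroom=30,bottle=170,turntable=42)
im=[]
for c in("top","scene"):
    f=r.grab_frame(c);im.append(f["pixels"]);print(c,f["extrinsics"][:3,3].round())
    for n,z in Z.items():
        for q in r.regions_of(c,n)[:3]:
            m=q["mask"];print(n,round(q["conf"],2),np.round(q["location"]),m.sum(),onz(f,q["location"],z).round(), f["pixels"][m].mean(0).round())
    save(f,c)
E
```

```text
pics
{'t': 0.0, 'qpos': array([-1.38139625e+00,  1.31184386e-01,  1.48929380e+00, -3.19098867e-05,
        1.52298102e+00, -8.54043007e-02]), 'joint_vel': array([ 0.00132167, -0.00017866, -0.00072966, -0.00030629, -0.00231765,
        0.00049192]), 'joint_torque': array([-3.41966545e-03, -5.59835887e+01, -4.91759992e+01,  7.65947462e-02,
        3.54166771e-02, -1.35723490e-04]), 'tcp_pos': array([ 162.72111532, -576.95231322,  236.56557071]), 'eef_rot': array([-2.50379968e+00,  1.89549106e+00,  2.21081062e-03]), 'ft_force': array([-1.38883982,  0.50900334, -0.21079836]), 'wrist_torque': array([ 0.05759477, -0.01945667, -0.01050155]), 'gripper_width': 93.25652630400297}
top [ 338. -110. 1288.]
push_post 0.82 [276. 230.] 6438 [617.  33.  97.] [162. 161. 150.]
bowl 0.75 [184. 224.] 945 [646. 298.  60.] [ 41. 103.  98.]
bowl 0.6 [256. 257.] 1014 [550.  91.  60.] [153. 152. 141.]
punnet 0.93 [306. 247.] 925 [576. -49.  60.] [100.  86.  70.]
mushroom 0.8 [513. 254.] 279 [ 550. -625.   45.] [144. 125.  53.]
mushroom 0.74 [426. 255.] 236 [ 550. -382.   45.] [131. 119.  98.]
mushroom 0.6 [48
[... 353 characters left out ...]
4.  42.] [163. 161. 150.]
scene [1222. -237. 1007.]
push_post 0.78 [369. 265.] 6412 [683.   5.  97.] [142. 138. 129.]
push_post 0.2 [393. 305.] 1276 [799.  28.  97.] [103. 101.  97.]
bowl 0.69 [476. 255.] 1010 [688. 294.  60.] [28. 91. 87.]
punnet 0.68 [337. 245.] 1138 [583. -49.  60.] [99. 88. 78.]
mushroom 0.74 [207. 262.] 284 [ 556. -389.   45.] [122. 109.  89.]
mushroom 0.73 [136. 298.] 340 [ 626. -567.   45.] [142. 119.  24.]
mushroom 0.64 [110. 282.] 291 [ 565. -634.   45.] [141. 117.  18.]
short_mushroom 0.83 [216. 231.] 324 [ 448. -362.   30.] [128. 113.  94.]
bottle 0.62 [469. 184.] 1063 [540. 305. 170.] [89. 86. 81.]
turntable 0.89 [369. 264.] 6517 [647.  21.  42.] [142. 138. 129.]
```

```bash
python3 - <<'E'
from h import *
a=cv2.imread("pics/top.png")[150:330,120:540];cv2.imwrite("pics/topc.png",cv2.resize(a,(798,342),interpolation=cv2.INTER_CUBIC))
a=cv2.imread("pics/scene.png")[150:370,80:520];cv2.imwrite("pics/scenec.png",cv2.resize(a,(800,400),interpolation=cv2.INTER_CUBIC))
E
```

```text
(no output)
```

View pics/topc.png

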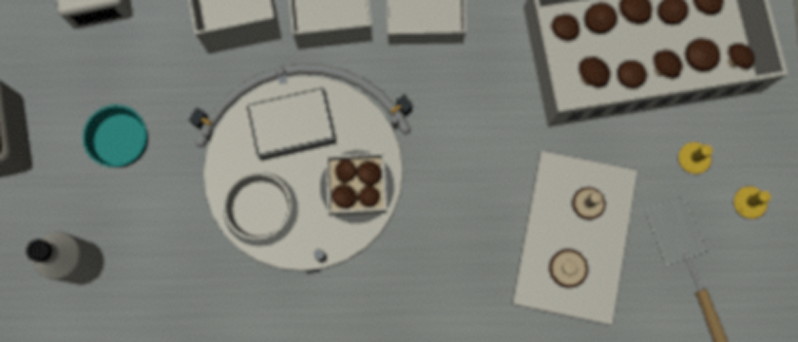

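View pics/scenec.png

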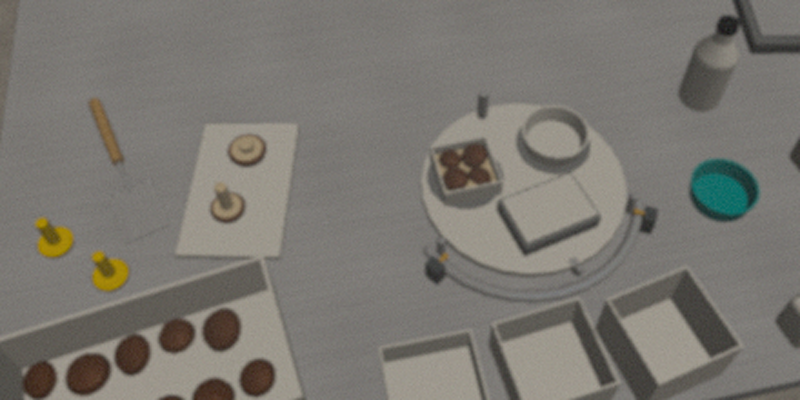

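```bash
python3 - <<'E'
from h import *
from scipy.optimize import least_squares
F={}
for c in("top","scene"):
    f=F[c]=r.grab_frame(c)
    m=r.regions_of(c,"turntable")[0]["mask"].astype(np.uint8)
    p=max(cv2.findContours(m,0,1)[0],key=cv2.contourArea)[:,0]
    P=np.array([onz(f,u,42)[:2] for u in p.astype(float)])
    s=least_squares(lambda c:np.hypot(*(P-c).T)-150,P.mean(0),loss="soft_l1",f_scale=3);print(c,"centre",s.x.round(1),np.median(abs(s.fun)))
print("post",onz(F["top"],(288.4,284.7),97),onz(F["scene"],(345.7,203.4),97))
print("bowl rim",onz(F["top"],(120+260/1.9,150+207/1.9),74),onz(F["scene"],(80+556/1.818,150+136/1.818),74))
print("punnet",onz(F["top"],(120+358/1.9,150+183/1.9),76))
# clamps
for u in [(200,120),(402,105),(283,73)]: print(onz(F["top"],(120+u[0]/1.9,150+u[1]/1.9),45))
for n,t,s in(("mush",(589,201),(220,188)),("short",(569,267),(246,145))):
    for z in(30,46,82): print(n,z,onz(F["top"],(120+t[0]/1.9,150+t[1]/1.9),z).round(),onz(F["scene"],(80+s[0]/1.818,150+s[1]/1.818),z).round())
E
```

```text
top centre [603.4  30.6] 2.7280497283794887
scene centre [608.4  30.7] 4.721555298407893
post [466.72594628  -1.90377459  97.        ] [479.18172261  -2.16842395  97.        ]
bowl rim [541.53692216  87.27346232  74.        ] [555.41566177  90.31997091  74.        ]
punnet [574.32603906 -55.13765708  76.        ]
[681.34716713 185.01249031  45.        ]
[ 699.55385243 -121.1879395    45.        ]
[753.40347752  59.74367219  45.        ]
mush 30 [ 550. -398.   30.] [ 514. -406.   30.]
mush 46 [ 548. -394.   46.] [ 526. -403.   46.]
mush 82 [ 542. -386.   82.] [ 552. -397.   82.]
short 30 [ 452. -363.   30.] [ 442. -363.   30.]
short 46 [ 451. -360.   46.] [ 455. -361.   46.]
short 82 [ 448. -353.   82.] [ 484. -356.   82.]
```

>>> carry_out(slide=[[1.5,3.05,0],[1.5,3.05,0],[1.5,3.05,0],[1.5,3.05,0],[1.5,3.05,0]], dr=[[0,0,4.4],[0,0,4.4],[0,0,4.4],[0,0,4.4],[0,0,4.4]], fingers=0, force=20)

```text
t: 1.42
tcp_pos: [238.2, -423.6, 237.6]
eef_rot: [2.823, -1.379, 0.0]
ft_force: [1.0, -0.9, 0.2]
gripper_width: 64.5
```

>>> carry_out(slide=[[1.5,3.05,0],[1.5,3.05,0],[1.5,3.05,0],[1.5,3.05,0],[1.5,3.05,0]], dr=[[0,0,4.4],[0,0,4.4],[0,0,4.4],[0,0,4.4],[0,0,4.4]])

```text
t: 1.83
tcp_pos: [313.2, -271.0, 237.8]
eef_rot: [3.034, -0.815, 0.001]
ft_force: [0.7, -0.4, 0.0]
gripper_width: 30.8
```

>>> carry_out(slide=[[1.5,3.05,0],[1.5,3.05,0],[1.5,3.05,0],[1.5,3.05,0],[1.5,3.05,0]], dr=[[0,0,4.4],[0,0,4.4],[0,0,4.4],[0,0,4.4],[0,0,4.4]])

```text
t: 2.25
tcp_pos: [388.3, -118.4, 238.0]
eef_rot: [3.133, -0.22, 0.002]
ft_force: [0.2, -0.9, 0.2]
gripper_width: 1.1
```

>>> carry_out(slide=[[1.5,3.05,0],[1.5,3.05,0],[1.5,3.05,0],[1.5,3.05,0],[1.5,3.05,0]], dr=[[0,0,4.4],[0,0,4.4],[0,0,4.4],[0,0,4.4],[0,0,4.4]])

```text
t: 2.67
tcp_pos: [463.4, 34.3, 237.9]
eef_rot: [3.118, 0.382, 0.001]
ft_force: [-0.2, -0.4, -0.1]
gripper_width: 0.2
```

```bash
python3 - <<'E'
from h import *
s=r.state();print(s["tcp_pos"],s["eef_rot"],s["ft_force"],s["gripper_width"])
f=r.grab_frame("wrist");save(f,"w1");print(f["camera_matrix"],f["extrinsics"].round(2))
for n in("turntable","bowl","punnet"):
    for q in r.regions_of("wrist",n)[:2]: print(n,round(q["conf"],2),q["location"],q["mask"].sum())
E
```

```text
[463.38373313  34.31670132 237.9314253 ] [3.11805709e+00 3.82167312e-01 1.35562286e-03] [-0.20330302 -0.37320074 -0.05383524] 0.21722071296149748
[[371.64829954   0.         313.22147599]
 [  0.         371.64829954 237.6705315 ]
 [  0.           0.           1.        ]] [[ 9.7000e-01  2.3000e-01  7.0000e-02  4.4447e+02]
 [ 2.4000e-01 -9.3000e-01 -2.7000e-01  1.0966e+02]
 [ 0.0000e+00  2.8000e-01 -9.6000e-01  3.8519e+02]
 [ 0.0000e+00  0.0000e+00  0.0000e+00  1.0000e+00]]
turntable 0.83 [465.2, 236.0] 35580
bowl 0.89 [548.4, 25.6] 3877
bowl 0.84 [420.9, 182.9] 9602
punnet 0.67 [405.7, 301.5] 3271
```

View pics/w1.png

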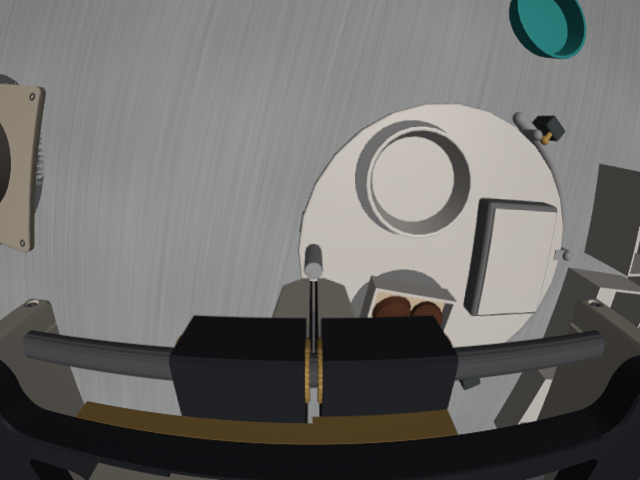

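```bash
python3 - <<'E'
from h import *
f=r.grab_frame("wrist")
post=onz(f,(314,270),97,True);print("post top",post,"base",onz(f,(314,248),42,True))
m=r.regions_of("wrist","turntable")[0]["mask"].astype(np.uint8)
p=max(cv2.findContours(m,0,1)[0],key=cv2.contourArea)[:,0].astype(float)
p=p[(p[:,1]<235)]
P=np.array([onz(f,u,42,True)[:2] for u in p])
from scipy.optimize import least_squares
s=least_squares(lambda c:np.hypot(*(P-c).T)-150,[605,31],loss="soft_l1",f_scale=1.5);print(s.x,np.median(abs(s.fun)))
d=post[:2]-s.x;print(np.hypot(*d),np.degrees(np.arctan2(d[1],d[0]))%360)
print("bowl",onz(f,(413,180),46,True),"clampL",onz(f,(546,130),40,True))
E
```

```text
post top [471.28105342   0.64801122  97.        ] base [470.96497536   2.1792683   42.        ]
[602.86161331  28.65202374] 0.580516368325604
134.52757508448997 192.014872971557
bowl [544.75880741  90.2556162   46.        ] clampL [676.85234125 184.28143946  40.        ]
```

>>> carry_out(slide=[[0.1,0,-2.8],[0.1,0,-2.8],[0.1,0,-2.8],[0,0,-2.8],[0,0,-2.8]], dr=[[0,0,0],[0,0,0],[0,0,0],[0,0,0],[0,0,0]])

```text
t: 3.38
tcp_pos: [465.6, 31.0, 96.8]
eef_rot: [3.119, 0.371, 0.001]
ft_force: [-0.1, 0.2, 0.7]
gripper_width: 0.3
```

```bash
python3 - <<'E'
import numpy as np
ph=np.radians(np.r_[np.arange(178,188,1),np.arange(188,218,1.5),np.arange(218,256,.5)])
P=13.6*np.c_[np.cos(ph),np.sin(ph)]
d=np.diff(P,axis=0).round(3)
for i in range(0,80,5):print(np.degrees(ph[i]).round(1),d[i:i+5].tolist())
E
```

```text
178.0 [[-0.006, -0.237], [-0.002, -0.237], [0.002, -0.237], [0.006, -0.237], [0.01, -0.237]]
183.0 [[0.014, -0.237], [0.019, -0.237], [0.023, -0.236], [0.027, -0.236], [0.031, -0.235]]
188.0 [[0.054, -0.352], [0.063, -0.35], [0.073, -0.349], [0.082, -0.347], [0.091, -0.344]]
195.5 [[0.1, -0.342], [0.109, -0.339], [0.117, -0.336], [0.126, -0.333], [0.135, -0.33]]
203.0 [[0.143, -0.326], [0.152, -0.322], [0.16, -0.318], [0.169, -0.314], [0.177, -0.309]]
210.5 [[0.185, -0.304], [0.193, -0.299], [0.2, -0.294], [0.208, -0.289], [0.216, -0.283]]
218.0 [[0.073, -0.093], [0.074, -0.093], [0.075, -0.092], [0.076, -0.091], [0.077, -0.091]]
220.5 [[0.077, -0.09], [0.078, -0.089], [0.079, -0.089], [0.08, -0.088], [0.081, -0.087]]
223.0 [[0.081, -0.086], [0.082, -0.086], [0.083, -0.085], [0.084, -0.084], [0.084, -0.084]]
225.5 [[0.085, -0.083], [0.086, -0.082], [0.086, -0.081], [0.087, -0.081], [0.088, -0.08]]
228.0 [[0.089, -0.079], [0.089, -0.078], [0.09, -0.077], [0.091, -0.077], [0.091, -0.076]]
230.5 [[0.092, -0.075], [0.093, -0.074], [0.093, -0.073], [0.094, -0.073], [0.094, -0.072]]
233.0 [[0.095, -0.071], [0.096, -0.07], [0.096, -0.069], [0.097, -0.068], [0.098, -0.068]]
235.5 [[0.098, -0.067], [0.099, -0.066], [0.099, -0.065], [0.1, -0.064], [0.1, -0.063]]
238.0 [[0.101, -0.062], [0.101, -0.062], [0.102, -0.061], [0.103, -0.06], [0.103, -0.059]]
240.5 [[0.104, -0.058], [0.104, -0.057], [0.105, -0.056], [0.105, -0.055], [0.106, -0.054]]
```

>>> carry_out(slide=[[0,-0.24,0],[0,-0.24,0],[0,-0.24,0],[0.01,-0.24,0],[0.01,-0.24,0]], dr=[[0,0,0],[0,0,0],[0,0,0],[0,0,0],[0,0,0]])

```text
t: 3.8
tcp_pos: [467.7, 19.8, 100.0]
eef_rot: [3.118, 0.375, 0.006]
ft_force: [0.5, 0.7, -0.2]
gripper_width: 0.4
```

>>> carry_out(slide=[[0.02,-0.24,0],[0.02,-0.24,0],[0.02,-0.24,0],[0.03,-0.24,0],[0.03,-0.24,0]], dr=[[0,0,0],[0,0,0],[0,0,1],[0,0,1],[0,0,1]])

```text
t: 4.22
tcp_pos: [467.4, 8.4, 97.8]
eef_rot: [-3.108, -0.461, -0.0]
ft_force: [0.9, 1.6, 1.1]
gripper_width: 0.3
```

>>> carry_out(slide=[[0.05,-0.35,0],[0.06,-0.35,0],[0.07,-0.35,0],[0.08,-0.35,0],[0.09,-0.34,0]], dr=[[0,0,1.5],[0,0,1.5],[0,0,1.5],[0,0,1.5],[0,0,1.5]])

```text
t: 4.63
tcp_pos: [470.7, -9.0, 97.5]
eef_rot: [-3.07, -0.664, 0.0]
ft_force: [0.2, 1.5, -0.2]
gripper_width: 0.4
```

>>> carry_out(slide=[[0.1,-0.34,0],[0.11,-0.34,0],[0.12,-0.34,0],[0.13,-0.33,0],[0.13,-0.33,0]], dr=[[0,0,1.5],[0,0,1.5],[0,0,1.5],[0,0,1.5],[0,0,1.5]])

```text
t: 5.05
tcp_pos: [476.5, -25.8, 97.5]
eef_rot: [-3.02, -0.863, 0.001]
ft_force: [0.6, 1.9, 0.1]
gripper_width: 0.4
```

>>> carry_out(slide=[[0.14,-0.33,0],[0.15,-0.32,0],[0.16,-0.32,0],[0.17,-0.31,0],[0.18,-0.31,0]], dr=[[0,0,1.5],[0,0,1.5],[0,0,1.5],[0,0,1.5],[0,0,1.5]])

```text
t: 5.47
tcp_pos: [484.4, -41.7, 97.4]
eef_rot: [-2.957, -1.059, 0.001]
ft_force: [0.1, 1.4, -0.0]
gripper_width: 0.7
```

>>> carry_out(slide=[[0.19,-0.3,0],[0.2,-0.3,0],[0.2,-0.29,0],[0.21,-0.29,0],[0.21,-0.28,0]], dr=[[0,0,1.5],[0,0,1.5],[0,0,1.5],[0,0,1.5],[0,0,1.5]])

```text
t: 5.88
tcp_pos: [494.5, -56.3, 97.4]
eef_rot: [-2.882, -1.25, 0.001]
ft_force: [-1.0, 0.3, 0.8]
gripper_width: 1.0
```

>>> carry_out(slide=[[0.08,-0.09,0],[0.08,-0.09,0],[0.08,-0.09,0],[0.08,-0.09,0],[0.08,-0.09,0]], dr=[[0,0,0.5],[0,0,0.5],[0,0,0.5],[0,0,0.5],[0,0,0.5]])

```text
t: 6.3
tcp_pos: [498.4, -60.7, 97.4]
eef_rot: [-2.855, -1.31, 0.001]
ft_force: [-0.7, -0.5, -0.6]
gripper_width: 0.4
```

```bash
python3 - <<'E'
from h import *
f=r.grab_frame("wrist");save(f,"w2");f=r.grab_frame("top");a=f["pixels"][150:330,200:380,::-1];cv2.imwrite("pics/t2.png",cv2.resize(a,(720,720))[:600])
print(r.state()["tcp_pos"],r.state()["ft_force"])
E
```

```text
[498.73499606 -60.75199911  97.52191787] [-0.27799999 -0.29418473 -0.88370449]
```

View pics/w2.png

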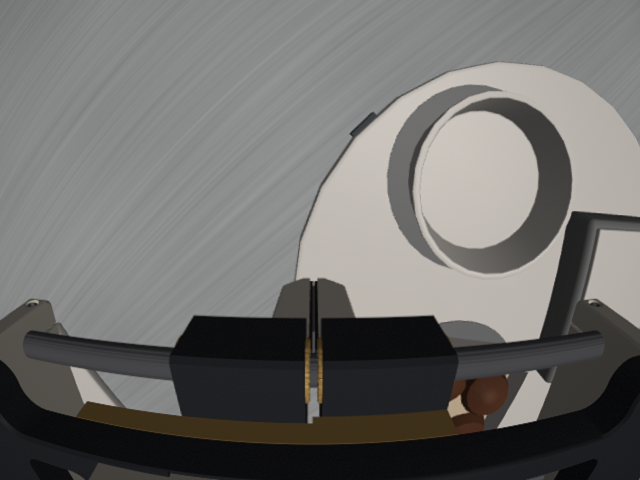

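```bash
python3 - <<'E'
from h import *
f=r.grab_frame("wrist");C=np.array([603,29])
for n,u,z in(("tab",(364,125),20),("bowlfloor",(478,180),46),("bowlrim",(494,184),74)):
    d=onz(f,u,z,True)[:2]-C;print(n,d,np.hypot(*d),np.degrees(np.arctan2(d[1],d[0]))%360)
E
```

```text
tab [-147.16059132  -12.56344506] 147.69590309040035 184.87964312910066
bowlfloor [-83.85239584  17.57166119] 85.67372739057208 168.16466085516902
bowlrim [-87.67730219  15.655375  ] 89.06402239781413 169.87614282725917
```

>>> carry_out(slide=[[0.08,-0.09,0],[0.08,-0.09,0],[0.08,-0.09,0],[0.08,-0.09,0],[0.08,-0.09,0]], dr=[[0,0,0.5],[0,0,0.5],[0,0,0.5],[0,0,0.5],[0,0,0.5]])

```text
t: 6.87
tcp_pos: [502.8, -65.2, 97.6]
eef_rot: [-2.826, -1.372, -0.0]
ft_force: [-1.8, 0.6, -0.8]
gripper_width: 0.5
```

>>> carry_out(slide=[[0.08,-0.085,0],[0.08,-0.085,0],[0.08,-0.085,0],[0.085,-0.085,0],[0.085,-0.085,0]], dr=[[0,0,0.5],[0,0,0.5],[0,0,0.5],[0,0,0.5],[0,0,0.5]])

```text
t: 7.28
tcp_pos: [507.0, -69.5, 97.7]
eef_rot: [-2.795, -1.433, -0.0]
ft_force: [-0.6, 1.0, -2.3]
gripper_width: 0.1
```

>>> carry_out(slide=[[0.085,-0.083,0],[0.085,-0.083,0],[0.085,-0.083,0],[0.087,-0.08,0],[0.087,-0.08,0]], dr=[[0,0,0.5],[0,0,0.5],[0,0,0.5],[0,0,0.5],[0,0,0.5]])

```text
t: 7.7
tcp_pos: [511.3, -73.6, 97.7]
eef_rot: [2.764, 1.494, 0.0]
ft_force: [-0.1, 1.8, 0.0]
gripper_width: 0.5
```

>>> carry_out(slide=[[0.089,-0.079,0],[0.089,-0.078,0],[0.09,-0.077,0],[0.09,-0.077,0],[0.09,-0.076,0]], dr=[[0,0,0.5],[0,0,0.5],[0,0,0.5],[0,0,0.5],[0,0,0.5]])

```text
t: 8.12
tcp_pos: [515.7, -77.5, 97.7]
eef_rot: [2.73, 1.554, 0.0]
ft_force: [-0.9, 1.7, -0.6]
gripper_width: 0.6
```

>>> carry_out(slide=[[0.092,-0.075,0],[0.092,-0.074,0],[0.093,-0.073,0],[0.093,-0.073,0],[0.093,-0.072,0]], dr=[[0,0,0.5],[0,0,0.5],[0,0,0.5],[0,0,0.5],[0,0,0.5]])

```text
t: 8.53
tcp_pos: [519.3, -80.3, 97.5]
eef_rot: [-2.693, -1.612, 0.002]
ft_force: [-8.7, 5.4, 7.6]
gripper_width: 0.5
```

>>> carry_out(slide=[[0.03,-0.02,0],[0.03,-0.02,0],[0.03,-0.02,0],[0.03,-0.02,0],[0.03,-0.02,0]], dr=[[0,0,0.15],[0,0,0.15],[0,0,0.15],[0,0,0.15],[0,0,0.15]])

```text
t: 8.95
tcp_pos: [520.9, -81.6, 97.6]
eef_rot: [-2.684, -1.63, 0.002]
ft_force: [-4.5, 3.5, 4.2]
gripper_width: 0.5
```

>>> carry_out(slide=[[0.03,-0.02,0],[0.03,-0.02,0],[0.03,-0.02,0],[0.03,-0.02,0],[0.03,-0.02,0]], dr=[[0,0,0.15],[0,0,0.15],[0,0,0.15],[0,0,0.15],[0,0,0.15]])

```text
t: 9.37
tcp_pos: [523.3, -83.2, 97.7]
eef_rot: [2.675, 1.648, 0.0]
ft_force: [-1.5, 0.3, 0.9]
gripper_width: 0.5
```

>>> carry_out(slide=[[0.025,-0.015,0],[0.025,-0.015,0],[0.025,-0.015,0],[0.025,-0.015,0],[0.025,-0.015,0]], dr=[[0,0,0.1],[0,0,0.1],[0,0,0.1],[0,0,0.1],[0,0,0.1]])

```text
t: 9.78
tcp_pos: [524.7, -83.9, 97.7]
eef_rot: [2.668, 1.659, 0.0]
ft_force: [-0.6, -0.0, -0.5]
gripper_width: 0.5
```

>>> carry_out(slide=[[0.025,-0.015,0],[0.025,-0.015,0],[0.025,-0.015,0],[0.025,-0.015,0],[0.025,-0.015,0]], dr=[[0,0,0.1],[0,0,0.1],[0,0,0.1],[0,0,0.1],[0,0,0.1]])

```text
t: 10.2
tcp_pos: [525.8, -84.6, 97.7]
eef_rot: [2.66, 1.671, 0.0]
ft_force: [0.0, -0.2, -0.4]
gripper_width: 0.4
```

>>> carry_out(slide=[[0.025,-0.015,0],[0.025,-0.015,0],[0.025,-0.015,0],[0.025,-0.015,0],[0.025,-0.015,0]], dr=[[0,0,0.1],[0,0,0.1],[0,0,0.1],[0,0,0.1],[0,0,0.1]])

```text
t: 10.62
tcp_pos: [526.5, -85.1, 97.5]
eef_rot: [-2.652, -1.682, 0.001]
ft_force: [-4.3, 3.0, 4.2]
gripper_width: 0.6
```

>>> carry_out(slide=[[0.02,-0.013,0],[0.02,-0.013,0],[0.02,-0.013,0],[0.02,-0.013,0],[0,0,0]], dr=[[0,0,0.05],[0,0,0.05],[0,0,0],[0,0,0],[0,0,0]])

```text
t: 11.03
tcp_pos: [526.6, -85.2, 97.5]
eef_rot: [-2.65, -1.683, 0.003]
ft_force: [-8.1, 4.2, 6.1]
gripper_width: 0.4
```

>>> carry_out(slide=[[-0.15,0.1,0],[-0.3,0.2,0],[-0.4,0.25,0],[-0.3,0.2,0],[0,0,0]], dr=[[0,0,0],[0,0,0],[0,0,0],[0,0,0],[0,0,0]])

```text
t: 11.45
tcp_pos: [515.7, -77.9, 97.5]
eef_rot: [-2.652, -1.685, 0.0]
ft_force: [-0.3, -1.3, 0.8]
gripper_width: 0.5
```

>>> carry_out(slide=[[0,0,2.8],[0,0,2.8],[0,0,2.8],[0,0,2.8],[0,0,2.8]], dr=[[0,0,0],[0,0,0],[0,0,0],[0,0,0],[0,0,0]])

```text
t: 11.87
tcp_pos: [516.1, -78.3, 239.1]
eef_rot: [2.652, 1.684, 0.0]
ft_force: [0.3, 0.5, 0.7]
gripper_width: 0.5
```

```bash
python3 - <<'E'
from h import *
s=r.state();print(s["tcp_pos"],s["ft_force"],s["eef_rot"],s["qpos"])
f=r.grab_frame("wrist");save(f,"w3");C=np.array([603,29])
for q in r.regions_of("wrist","bowl"):
    m=q["mask"].astype(np.uint8);c=max(cv2.findContours(m,0,1)[0],key=cv2.contourArea)
    (u,v),_,_=cv2.fitEllipse(c)
    d=onz(f,(u,v),74,True)[:2]-C;print(q["conf"],(u,v),d+C,np.hypot(*d),np.degrees(np.arctan2(d[1],d[0]))%360)
E
```

```text
[516.13791732 -78.30517349 239.05452898] [0.26219048 0.46166147 0.72810449] [2.65159013e+00 1.68423444e+00 3.58457824e-04] [-2.48761117e-01 -8.23496491e-02  1.70179285e+00 -5.55473188e-05
  1.52175800e+00 -1.38052961e+00]
0.76 (623.1952514648438, 192.59080505371094) [627.12740308 250.7551373 ] 223.0638305467342 83.79052987467988
0.71 (572.35498046875, 242.47280883789062) [648.9001341  161.80435994] 140.51270521899212 70.93371454134736
0.68 (77.2963638305664, 266.9278564453125) [ 451.92689165 -320.48518884] 380.74004423364755 246.62246167041167
0.61 (419.6305847167969, 175.96478271484375) [516.6822674   23.31506312] 86.50473668182309 183.76809200318317
```

View pics/w3.png

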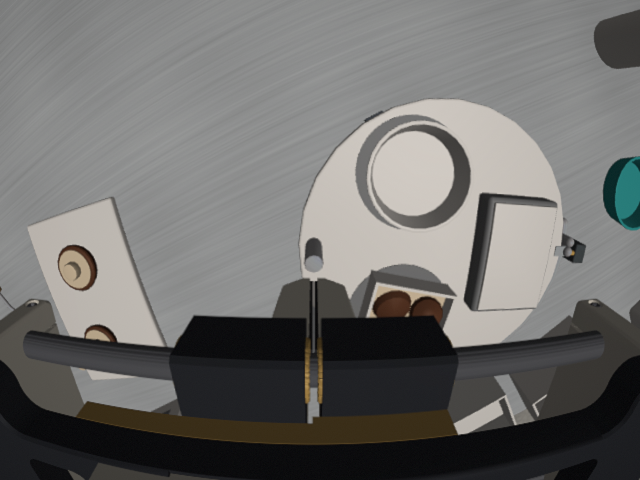

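>>> carry_out(slide=[[0.3,-3.1,0],[0.3,-3.1,0],[0.3,-3.1,0],[0.3,-3.1,0],[0.3,-3.1,0]], dr=[[0,0,-3],[0,0,-3],[0,0,-3],[0,0,-3],[0,0,-3]], fingers=5.5)

```text
t: 12.38
tcp_pos: [531.1, -234.6, 236.9]
eef_rot: [-2.85, -1.32, 0.0]
ft_force: [-0.2, -0.3, 0.3]
gripper_width: 29.0
```

>>> carry_out(slide=[[0.3,-3.1,-0.5],[0.3,-3.1,-0.5],[0.3,-3.1,-0.5],[0.3,-3.1,-0.5],[0.3,-3.1,-0.5]], dr=[[0,0,-3],[0,0,-3],[0,0,-3],[0,0,-3],[0,0,-3]])

```text
t: 12.8
tcp_pos: [546.0, -389.8, 211.3]
eef_rot: [-2.998, -0.936, 0.001]
ft_force: [0.6, 0.6, 0.8]
gripper_width: 54.4
```

```bash
python3 - <<'E'
from h import *
s=r.state();print(s["tcp_pos"],s["eef_rot"],s["gripper_width"])
f=r.grab_frame("wrist");save(f,"w4")
for q in r.regions_of("wrist","mushroom"): print(q["conf"],q["location"],onz(f,q["location"],40,True))
E
```

```text
[ 545.97642807 -389.77180406  211.34098204] [-2.99814006e+00 -9.36409511e-01  6.72597324e-04] 54.37761809057528
0.86 [311.9, 227.9] [ 548.10053147 -394.90736985   40.        ]
0.57 [277.4, 398.1] [ 626.55417157 -575.51667075   40.        ]
```

View pics/w4.png

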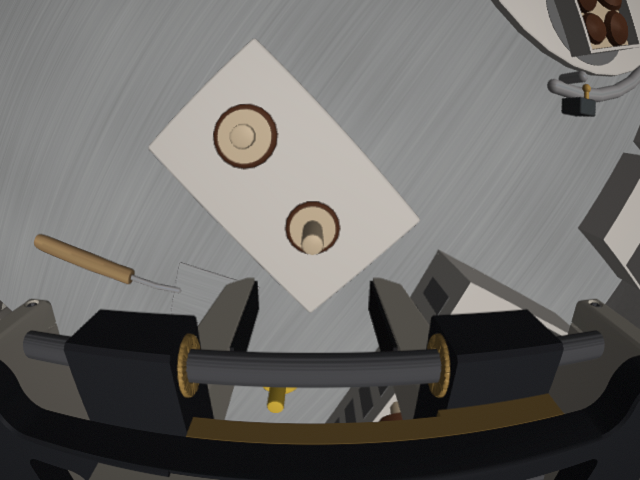

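```bash
python3 - <<'E'
from h import *
f=r.grab_frame("wrist")
print(onz(f,(312.5,245),82,True),onz(f,(312.5,227),30,True),r.state()["tcp_pos"])
E
```

```text
[ 548.13903245 -398.63292032   82.        ] [ 547.36174345 -397.87899359   30.        ] [ 545.07513383 -389.9828601   210.01484108]
```

>>> carry_out(slide=[[0.1,-0.3,-2],[0.1,-0.3,-2],[0.1,-0.2,-2],[0,0,-2],[0,0,-2]], dr=[[0,0,0],[0,0,0],[0,0,0],[0,0,0],[0,0,0]])

```text
t: 13.37
tcp_pos: [549.5, -395.1, 111.8]
eef_rot: [-2.997, -0.943, -0.001]
ft_force: [1.0, -0.5, -0.5]
gripper_width: 54.9
```

>>> carry_out(slide=[[0,0,-1.5],[0,0,-1.5],[0,0,-1.0],[0,0,-0.8],[0,0,0]], dr=[[0,0,0],[0,0,0],[0,0,0],[0,0,0],[0,0,0]])

```text
t: 13.78
tcp_pos: [548.6, -395.5, 62.8]
eef_rot: [-2.995, -0.94, 0.002]
ft_force: [0.1, 1.4, 0.1]
gripper_width: 55.2
```

>>> carry_out(slide=[[0,0,0],[0,0,0],[0,0,0],[0,0,0],[0,0,0]], dr=[[0,0,0],[0,0,0],[0,0,0],[0,0,0],[0,0,0]], fingers=0, force=6)

```text
t: 14.2
tcp_pos: [549.6, -396.7, 65.5]
eef_rot: [2.997, 0.94, 0.001]
ft_force: [0.2, 0.7, -0.4]
gripper_width: 26.3
```

>>> carry_out(slide=[[0,0,0],[0,0,0],[0,0,0],[0,0,0],[0,0,0]], dr=[[0,0,0],[0,0,0],[0,0,0],[0,0,0],[0,0,0]])

```text
t: 14.62
tcp_pos: [549.5, -396.5, 65.1]
eef_rot: [2.997, 0.941, 0.0]
ft_force: [0.0, -0.2, 3.3]
gripper_width: 17.6
```

>>> carry_out(slide=[[0,0,1],[0,0,2],[0,0,2.5],[0,0,2.5],[0,0,2.5]], dr=[[0,0,0],[0,0,0],[0,0,0],[0,0,0],[0,0,0]])

```text
t: 15.03
tcp_pos: [549.0, -396.0, 170.9]
eef_rot: [-2.997, -0.94, 0.001]
ft_force: [0.2, 0.7, -0.3]
gripper_width: 17.5
```

>>> carry_out(slide=[[-0.1,1,0],[-0.2,2,0],[-0.2,3,0],[-0.2,3,0],[-0.2,3,0]], dr=[[0,0,0],[0,0,0],[0,0,0],[0,0,0],[0,0,0]])

```text
t: 15.45
tcp_pos: [539.6, -274.8, 169.1]
eef_rot: [-2.997, -0.939, 0.001]
ft_force: [0.0, -0.1, 0.2]
gripper_width: 17.8
```

>>> carry_out(slide=[[-0.2,3,0],[-0.2,3,0],[-0.2,3,0],[-0.2,3,0],[-0.2,3,0]], dr=[[0,0,0],[0,0,0],[0,0,0],[0,0,0],[0,0,0]])

```text
t: 15.87
tcp_pos: [529.5, -124.5, 169.3]
eef_rot: [-2.997, -0.941, 0.001]
ft_force: [1.6, -0.4, 0.4]
gripper_width: 17.4
```

>>> carry_out(slide=[[-0.3,3,0],[-0.3,3,0],[-0.3,3,0],[-0.3,2.5,0],[-0.1,1.5,0]], dr=[[0,0,0],[0,0,0],[0,0,0],[0,0,0],[0,0,0]])

```text
t: 16.28
tcp_pos: [516.2, 6.5, 169.3]
eef_rot: [-2.996, -0.943, 0.001]
ft_force: [-0.1, -0.1, -0.9]
gripper_width: 17.9
```

```bash
python3 - <<'E'
from h import *
s=r.state();print(s["tcp_pos"],s["ft_force"],s["gripper_width"])
f=r.grab_frame("wrist");save(f,"w5")
print(r.state()["tcp_pos"])
E
```

```text
[516.19973541   6.46344314 169.28482831] [-0.13166903 -0.08110441 -0.91150082] 17.88112837827149
[516.20909804   8.02151998 169.29524595]
```

View pics/w5.png

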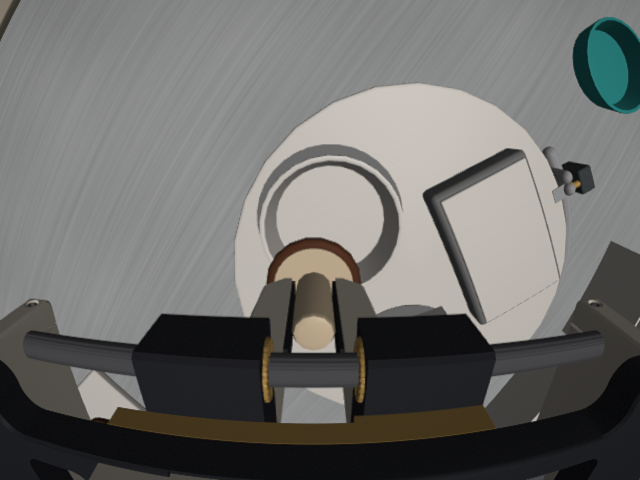

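>>> carry_out(slide=[[0,0.8,-1],[0.1,0.7,-1.5],[0,0,-2],[0,0,-1.5],[0,0,-0.8]], dr=[[0,0,0],[0,0,0],[0,0,0],[0,0,0],[0,0,0]])

```text
t: 16.75
tcp_pos: [516.5, 18.3, 98.4]
eef_rot: [-2.997, -0.94, 0.006]
ft_force: [-2.0, -0.9, 8.1]
gripper_width: 18.0
```

>>> carry_out(slide=[[0,0,-0.1],[0,0,-0.1],[0,0,0],[0,0,0],[0,0,0]], dr=[[0,0,0],[0,0,0],[0,0,0],[0,0,0],[0,0,0]])

```text
t: 17.17
tcp_pos: [519.0, 18.5, 100.6]
eef_rot: [2.997, 0.94, 0.002]
ft_force: [-0.2, 0.5, -0.1]
gripper_width: 17.8
```

>>> carry_out(slide=[[0,0,-0.05],[0,0,-0.05],[0,0,0],[0,0,0],[0,0,0]], dr=[[0,0,0],[0,0,0],[0,0,0],[0,0,0],[0,0,0]])

```text
t: 17.58
tcp_pos: [518.3, 18.7, 98.7]
eef_rot: [2.997, 0.941, 0.0]
ft_force: [0.4, 0.4, -0.3]
gripper_width: 17.5
```

```bash
python3 - <<'E'
from h import *
f=r.grab_frame("wrist");save(f,"w6");s=r.state();print(s["tcp_pos"],s["ft_force"])
E
```

```text
[518.29626772  18.68742584  98.6616946 ] [-0.51841667 -0.13200734 -0.53294204]
```

View pics/w6.png

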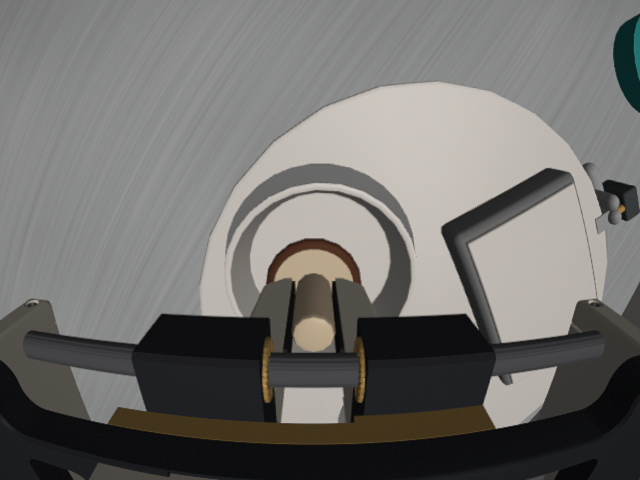

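>>> carry_out(slide=[[0,0.1,-0.05],[0,0.1,-0.05],[0,0.1,-0.05],[0,0,0],[0,0,0]], dr=[[0,0,0],[0,0,0],[0,0,0],[0,0,0],[0,0,0]])

```text
t: 18.05
tcp_pos: [518.6, 21.6, 97.5]
eef_rot: [2.997, 0.941, 0.001]
ft_force: [-0.4, -2.1, 3.7]
gripper_width: 18.1
```

>>> carry_out(slide=[[0,0,0],[0,0,0],[0,0,0],[0,0,0],[0,0,0]], dr=[[0,0,0],[0,0,0],[0,0,0],[0,0,0],[0,0,0]], fingers=4)

```text
t: 18.47
tcp_pos: [518.1, 21.7, 96.9]
eef_rot: [-2.997, -0.941, 0.001]
ft_force: [0.7, -0.4, -0.1]
gripper_width: 39.9
```

>>> carry_out(slide=[[0,0,0.5],[0,0,1],[0,0,2],[0,0,3],[0,0,3]], dr=[[0,0,0],[0,0,0],[0,0,0],[0,0,0],[0,0,0]])

```text
t: 18.88
tcp_pos: [517.6, 21.7, 193.4]
eef_rot: [-2.997, -0.94, 0.002]
ft_force: [0.1, 0.3, 1.0]
gripper_width: 40.1
```

>>> carry_out(slide=[[-0.5,0,1],[-0.5,-2,1],[-0.5,-2,1],[0,-1.5,0],[0,0,0]], dr=[[0,0,0],[0,0,0],[0,0,0],[0,0,0],[0,0,0]])

```text
t: 19.3
tcp_pos: [503.5, -35.6, 223.6]
eef_rot: [2.996, 0.937, 0.003]
ft_force: [-0.4, -0.4, -0.3]
gripper_width: 40.1
```

```bash
python3 - <<'E'
from h import *
f=r.grab_frame("wrist");save(f,"w7");s=r.state();print(s["t"],s["tcp_pos"],s["ft_force"],s["gripper_width"])
C=np.array([603,29])
for n,z in(("bowl",74),("mushroom",66)):
  for q in r.regions_of("wrist",n)[:3]:print(n,q["conf"],q["location"],onz(f,q["location"],z,True))
E
```

```text
19.35 [503.32750862 -34.3034146  222.89692352] [ 0.11036981 -0.31760892 -0.10061896] 39.95198322126175
bowl 0.62 [364.5, 180.8] [515.41822388  20.30545424  74.        ]
bowl 0.58 [388.0, 158.6] [520.33424301  46.21311249  74.        ]
bowl 0.57 [600.7, 50.4] [631.78700018 276.55488822  74.        ]
mushroom 0.67 [367.1, 180.6] [518.61634118  21.49161184  66.        ]
```

View pics/w7.png

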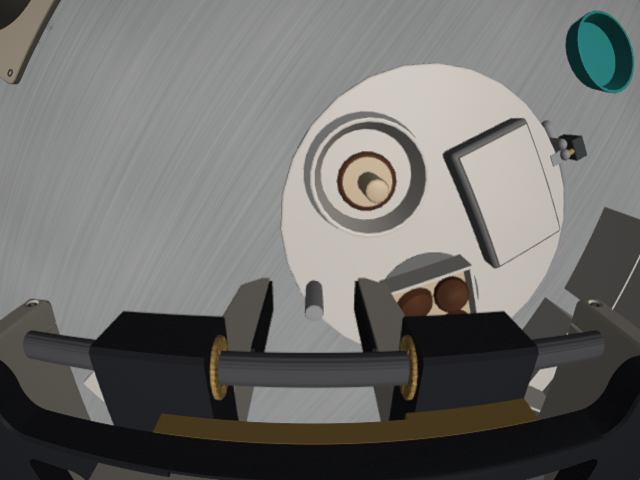

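The mushroom stands on its cap in the middle of the bowl, at pixel (367,180). The bowl is at the front, the table is against its stop at (556,160), and the robot is clear, so I am handing in.

```bash
python3 -c "
from station import r
print(r.finish_job())"
```

```text
the job is handed in; nothing more can be done
None
```

The job is done and handed in at about 19 s of the 72 s allowed; no verdict was reported.

**Turntable:** I pushed the post with closed fingers about 50° counterclockwise. The catch resisted at about 10 N and then gave way. I felt the rigid stop (about 9 N across the post, with the TCP no longer moving), then backed off. I did not push to the 15 N that only the stop can produce. The readings at the end of each move stayed at about 13 N or less, but force was not recorded in between.

**Mushroom:** I gripped the long-stemmed mushroom by its stem (17.6 mm opening). I lowered it until it touched the bowl floor (about 4 N) and released it there. It stands on its cap rather than lying on its side.

**Last checks:**
- **Bowl:** its centre is at about (515, 20) mm. An earlier fit, before the mushroom was placed, put it about 1° from the front mark.
- **Mushroom:** it is within about 4 mm of the bowl's centre.
- **Turntable:** it still looked home against the stop in the last picture. The force holding it there could not be measured directly.
- **Punnet:** it was still in its place on the turntable in the last picture.
- **Short mushroom:** it was in place when I last saw it, just before the grasp.
- **Bottle:** it was not re-measured, but the arm never came near it.
- **Robot:** it was touching nothing at hand-in.

The bowl detector also gave some false hits, among them the turquoise bowl. I rejected these from the pictures.

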